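# Set out the rework board

### The job

Set out the green parts board for the next soldering job with the four things that stand at the near left of the right-hand table, each upright in the middle of its white-outlined square: the white-lidded parts pot in the square between the screw dish and the black tape roll, the solder spool in the square directly behind the screw dish, and the amber dropper bottle in the square directly behind the tape roll (behind is the side away from the robot). The black loupe stands centrally on top of the pot's lid. Leave the dish and the tape roll where they are, and let go of everything.

Things in the scene. Friction and masses are not known exactly. Their poses are not given: they have to be found in the camera images.
- parts_board: fixed flat green board, 170 mm (x) by 250 mm (y), 12 mm thick; origin at the centre of its underside, which is at table height, so its flat top is 12 mm above the origin. Its x axis points to the back (away from the robot), its y axis to the left; it may be turned up to 0.3 rad. On its top six squares of 64 mm are outlined in white, flush: a front row at x = -40 mm and a back row at x = +40 mm, each with squares centred at y = -80, 0 and +80 mm
- screw_dish: grey metal dish with tiny screws, 67 mm across, 14 mm high, loose, standing on the board at one end of the front row (left or right, varies); origin at the centre of its underside. It stays where it is
- tape_roll: roll of black tape lying flat, 70 mm across, 18 mm high, loose, on the board at the other end of the front row; origin at the centre of its underside. It stays where it is
- pot: small round white pot with a white screw lid, 32 mm high; lid 44 mm across (from 22 to 32 mm above the underside, flat top), body 41 mm across; origin at the centre of its underside, z up. Pot, loupe, spool and bottle start on the right table, of equal height, beyond a gap of 60 mm
- loupe: black round bench loupe, waisted, 35 mm across at both ends, 34 mm high, standing on its wide end; solid as a cylinder of 35 mm to the touch; origin at the centre of its underside, z up
- spool: spool of solder wire with blue flanges, standing on a flange, 53 mm across, 35 mm high; origin at the centre of its underside, z up
- bottle: amber bottle with a black dropper cap, standing, 95 mm high; body 34 mm across up to 58 mm, narrower above; origin at the centre of its underside, z up. A wall shelf overhangs the back of both tables: carry things across close to the robot (about 430 mm ahead of it), as an arm swinging wide can strike the shelf

How it is judged:
By the outcome, as a careful person would: the job done as asked, in the order asked, and still so for the second after the job is handed in, with the robot touching nothing.
It also fails if it takes over 112 s, if anything falls off the work surface, if the arm or the gripper's body presses on something with over 40 N, if the wrist force passes 120 N, or if a joint passes its speed limit or range.

### The arm

A 6-joint arm with a two-finger parallel gripper is mounted at the origin on a cart in front of the work surface, level with it; the furniture and walls round the work are solid. World frame = base frame: x ahead of the robot, y to its left, z up, the work surface at z = 0. Lengths are in mm, angles in degrees, forces in N, time in s.
With the tool pointing down it reaches from about 300 to 850 mm from the base axis. Payload 4.2 kg.
Tool frame: the origin (TCP) lies on the centre line of the jaws, within the pads' length; the fingertips stand 14 mm ahead of it and the grasp point (between the pads) lies 5 mm behind it (env.finger_overhang is the z of the fingertips in the tool frame, in mm); z points along the fingers, y is the line along which they close (so a half turn about z gives the same grasp; the last joint's range is limited). The gripper opens to 91 mm and grips with 3 to 60 N. Pads are 32 mm wide; open, the fingers measure 118 mm over their backs; the gripper's body (76 mm by 178 mm) begins 60 mm behind the grasp point.
Start: joints at [-65.203, 18.312, 89.639, -0, 72.044, -1.146], TCP at [251.559, -517.069, 227.976] pointing down, gripper open.
Joint ranges: [-177.97, 177.97], [-48.28, 115.42], [12.27, 149.76], [-77.06, 257.06], [2.81, 150.46], [-146.56, 146.56]. Speed limits (degrees/s): [147.25, 147.25, 180, 180, 180, 180].

### API

Orientations are given as [roll, pitch, yaw] about the fixed x, y, z axes, in that order (R = Rz(yaw) Ry(pitch) Rx(roll)).
In Python, from workcell import sensors, viewer, env gives the robot as it stands. The module is installed in compiled form; this text tells all that it offers.
- The arm moves only by the tool step_arm, never from a script. Its argument "plan" is one flat list of numbers, 6 for each row, row after row: the shift along the tool's x, y, z in cm, then the turn, a rotation vector about the tool's x, y, z in rad. In form: [x, y, z, wx, wy, wz, x, y, z, wx, wy, wz, ...]. A call has 1 to 5 rows; each row shifts and turns the commanded pose from where the row before left it, along the tool's axes as they then stand; what a row does not reach is not made up. A row lasts 1/12 s, in which the tool goes at most 41.7 mm and 7.16 degrees, less where a joint would pass 70% of its speed; a pose out of reach is approached as far as the arm can. A call is refused whole if a number of a shift passes 4.17 or a number of a turn 0.125, either way. A call with a gripper value outside its range is refused whole. "hand" is the finger opening in cm, from 0 to 9.12, set as the call begins (left out, the last holds). The fingers move at their own pace and stop on an object; "newtons" is the grip in N (left out, the last holds). Time passes only in rows, so rows that do not move let the fingers close. It gives the time, the measured TCP pose, the force, the opening and the grip force at its end, in the units of the state.
- sensors.state(): the state, without advancing time (a new reading comes with each control period).
- viewer.grab_frame(name): name is "scene" or "top" or "wrist"; returns a dict with "img" (480x640x3 uint8, red, green, blue), "fx", "fy", "cx", "cy" (pixels), "position" and "attitude" of the camera in the world. Camera axes: x right, y down, z forward; pixel columns grow to the right and rows downward; lengths in mm; the calibration is good to about 2 mm. A picture is of the moment at which its call begins. There is no depth.
- env.job_done(): hands the job in; it is judged then, once.
Trained networks look in a picture, given as the dict that the camera call returned (one of the last four; its "shot" number tells which), for a name from the list of things; names that differ only in an ending like _2 or _b are one class to them, and where a whole thing is asked for, a point or a joint stands for the part that bears it (a point fixed in the world has none). Each returns a list of dicts, best first, with "score" (0 to 1); they miss things now and then, are a little off and sometimes report something else, mostly with a low value. They report only what shows in the picture. A call takes as long as a camera call.
- viewer.boxes_of(name, picture): "location" ([column, row] in pixels, amid what is visible of it).
- viewer.pinpoint(name, picture): "location" ([column, row] in pixels: a listed point, or the origin of a listed thing).
The state is a dict: "time_s": time; "qpos": joint angles; "qvel": joint speeds; "effort": joint torques, N m; "ee_pos": TCP position; "ee_rot": TCP orientation; "force": force on the tool from outside, world axes, zero at the start; "torque": the same for the moment, N m; "gripper_width": finger opening in mm; "gripper_force": force on a finger pad.
Only numpy, scipy, OpenCV 4.12 (cv2) and the standard library are available. Lean on these libraries where they do the work, as an engineer would, in place of code of your own. Each camera call takes 0.05 s, during which the arm holds its last target. There are 200 camera calls.

## Working session

There is one attempt and no reset: what is moved stays moved. The work goes in short steps, Python scripts to look and compute and a tool call to move; the robot and the scene stay as the last step left them, time stands still between calls to the robot, and variables do not carry over. Pictures are saved under pics/ and viewed, at most 14 in all, crops included, and the job is handed in when it is done.

Besides the shell and the picture viewer there is one more tool, called after "Emit:" as name(argument=value, ...), one argument or row to a line, values as JSON. step_arm: Moves the arm, as the interface text tells. Its arguments: {"type":"object","properties":{"plan":{"type":"array","items":{"type":"number"}},"hand":{"type":"number"},"newtons":{"type":"number"}},"required":["plan"]}

```bash
mkdir -p pics; cat > h.py <<'E'
import numpy as np, cv2
from scipy.spatial.transform import Rotation as R
from workcell import sensors, viewer, env
def ray(p,uv):
    a=p["attitude"]; a=np.array(a)
    M=a if a.shape==(3,3) else R.from_euler('xyz',a,degrees=True).as_matrix()
    d=M@np.array([(uv[0]-p["cx"])/p["fx"],(uv[1]-p["cy"])/p["fy"],1]); return np.array(p["position"],float),d
def at(p,uv,z):
    o,d=ray(p,uv); return o+d*(z-o[2])/d[2]
def save(p,n): cv2.imwrite(f"pics/{n}.png",p["img"][:,:,::-1])
E
python3 - <<'E'
from h import *
print(sensors.state(), env.finger_overhang)
for c in ["scene","top"]:
    p=viewer.grab_frame(c); save(p,c)
    print(c,p["position"],p["attitude"],p["fx"])
    for n,z in dict(parts_board=0,screw_dish=12,tape_roll=12,pot=0,loupe=0,spool=0,bottle=0).items():
        for r in viewer.pinpoint(n,p)[:2]: print(n,np.round(r["location"]),round(r["score"],2),at(p,r["location"],z).round(1))
E
```

```text
{'time_s': 0.0, 'qpos': array([-6.52030175e+01,  1.83508615e+01,  8.97068693e+01, -1.06374250e-04,
        7.20432659e+01, -1.14538873e+00]), 'qvel': array([ 0.03176566,  0.03846974, -0.04411591, -0.04460685, -0.01501668,
        0.12123455]), 'effort': array([ 5.72600629e-05, -4.12460017e+01, -2.31975228e+01,  7.25376187e-02,
        4.58237983e-02, -1.59718229e-04]), 'ee_pos': array([ 251.34566031, -516.61860227,  227.12493439]), 'ee_rot': array([-1.79899022e+02, -1.91775416e-03,  2.59424025e+01]), 'force': array([ 0.02222727, -1.06298475,  0.38201709]), 'torque': array([-0.0210918 , -0.01043707, -0.02520306]), 'gripper_force': 0.0, 'gripper_width': 91.36880120051876} 14.0
scene [-312.89707851 -965.97689125  575.0497745 ] [-1.12237942e+02  2.57693729e-02 -3.85714041e+01] 604.4358212161976
parts_board [282. 239.] 0.83 [505.  198.2   0. ]
screw_dish [278. 250.] 0.76 [440.4 126.7  12. ]
tape_roll [259. 225.] 0.68 [499.9 296.7  12. ]
pot [333. 293.] 0.62 [ 413.  -110.2    0. ]
loupe [461. 324.] 0.5 [ 521.1 -358.2    0. ]
spool [363. 313.] 0.86 [ 404.  -212.4    0. ]
bottle [377. 274.] 0.59 [ 549.4 -101.3    0. ]
top [ 381.04059288   16.05953221 1061.54303713] [-173.58108463   -1.12661804  -91.2870893 ] 456.13317625719486
parts_board [233. 231.] 0.79 [505.8 197.9   0. ]
screw_dish [259. 258.] 0.76 [442.5 136.7  12. ]
tape_roll [193. 239.] 0.68 [487.8 287.9  12. ]
pot [368. 268.] 0.57 [ 412.4 -115.5    0. ]
loupe [465. 218.] 0.72 [ 526.2 -347.8    0. ]
spool [412. 271.] 0.9 [ 405.3 -217.6    0. ]
bottle [359. 213.] 0.49 [544.  -97.6   0. ]
```

View pics/scene.png

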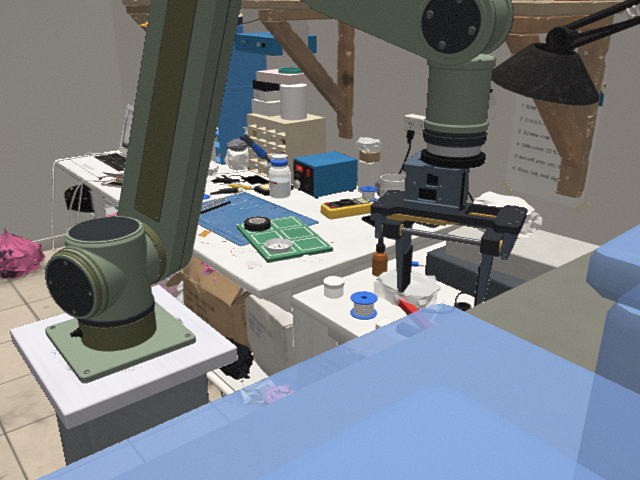

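View pics/top.png

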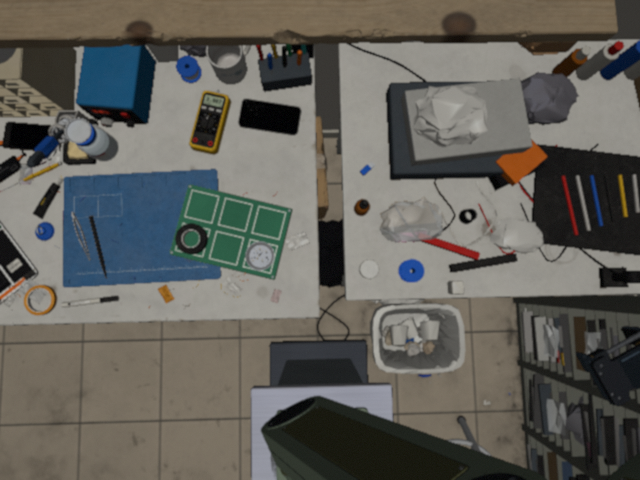

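Scene and top views agree. In the top view the pot is at (369,269), spool (412,271), bottle (361,208), loupe (466,215) and board about (231,231), with the dish at its right front and the tape at its left front. I'll turn the tool to yaw 90, then go above the pot.

Emit:
step_arm(
  plan=[0,0,0,0,0,-0.125,0,0,0,0,0,-0.125,0,0,0,0,0,-0.125,0,0,0,0,0,-0.125,0,0,0,0,0,-0.125],
  hand=7.0,
  newtons=15,
)

```text
time_s: 1.22
ee_pos: [251.6, -517.0, 228.0]
ee_rot: [180.0, 0.0, 62.1]
force: [-0.1, -0.4, -0.2]
gripper_width: 70.0
gripper_force: 0.0
```

Emit:
step_arm(
  plan=[0,0,0,0,0,-0.125,0,0,0,0,0,-0.125,0,0,0,0,0,-0.125,0,0,0,0,0,-0.118,0,0,0,0,0,0],
)

```text
time_s: 1.63
ee_pos: [251.5, -517.1, 228.0]
ee_rot: [180.0, 0.0, 90.1]
force: [-0.5, 0.9, -0.7]
gripper_width: 70.1
gripper_force: 0.0
```

Emit:
step_arm(
  plan=[3.6,1.6,0,0,0,0,3.6,1.6,0,0,0,0,3.6,1.6,0,0,0,0,3.6,1.6,0,0,0,0,3.6,1.6,0,0,0,0],
)

```text
time_s: 2.05
ee_pos: [331.9, -335.5, 228.0]
ee_rot: [180.0, 0.0, 89.8]
force: [1.6, 0.4, -0.9]
gripper_width: 70.2
gripper_force: 0.0
```

Emit:
step_arm(
  plan=[3.6,1.6,0.5,0,0,0,3.6,1.6,0.5,0,0,0,3.6,1.6,0.5,0,0,0,3.6,1.6,0.5,0,0,0,3.6,1.6,0.5,0,0,0],
)

```text
time_s: 2.47
ee_pos: [412.0, -155.3, 203.1]
ee_rot: [179.9, 0.0, 89.8]
force: [0.3, 0.1, 0.2]
gripper_width: 69.8
gripper_force: 0.0
```

Emit:
step_arm(
  plan=[3.6,0,0.5,0,0,0,0,0,0,0,0,0],
)

```text
time_s: 2.63
ee_pos: [410.8, -115.8, 197.1]
ee_rot: [-179.9, -0.2, 90.1]
force: [-1.7, 0.2, -0.3]
gripper_width: 70.1
gripper_force: 0.0
```

```bash
cat >> h.py <<'E'
def board(p):
    hsv=cv2.cvtColor(p["img"],cv2.COLOR_RGB2HSV)
    m=cv2.inRange(hsv,(55,90,40),(90,255,255)); m=cv2.morphologyEx(m,cv2.MORPH_CLOSE,np.ones((5,5)))
    n,l,s,_=cv2.connectedComponentsWithStats(m); k=1+s[1:,4].argmax()
    c=max(cv2.findContours((l==k).astype('uint8'),0,2)[0],key=cv2.contourArea)
    w=np.array([at(p,q[0].astype(float),12)[:2] for q in cv2.convexHull(c)],np.float32)
    return cv2.minAreaRect(w)
def look(cam,**names):
    p=viewer.grab_frame(cam)
    for n,z in names.items():
        for r in viewer.pinpoint(n,p)[:2]: print(cam,n,np.round(r["location"]),round(r["score"],2),at(p,r["location"],z).round(1))
    return p
E
python3 - <<'E'
from h import *
for c in ["scene","top"]:
    p=viewer.grab_frame(c); print(c,board(p))
p=look("wrist",pot=0,spool=0,bottle=0,loupe=0); save(p,"w1"); print(p["position"])
E
```

```text
scene ((499.2001647949219, 190.5618133544922), (260.1572570800781, 170.0128936767578), 74.84629821777344)
top ((505.0351257324219, 201.96994018554688), (246.85997009277344, 167.62266540527344), 74.87178802490234)
wrist pot [316. 211.] 0.9 [ 410. -110.    0.]
wrist spool [308. 302.] 0.93 [ 402.2 -212.7    0. ]
wrist bottle [459. 203.] 0.72 [ 558.4 -101.9    0. ]
wrist loupe [459. 205.] 0.63 [ 559. -104.    0.]
[411.37613829 -53.59975097 354.96961406]
```

View pics/w1.png

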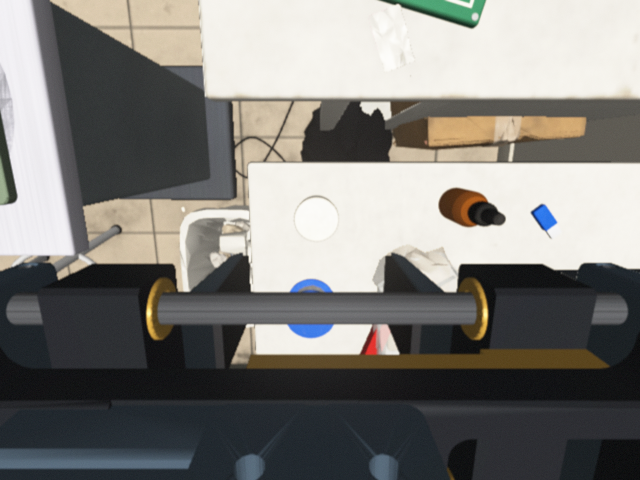

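The wrist view shows the pot lid at (316,218), the bottle base at (455,205) and the spool at (310,305). The pot is near (411,-111), so I'll descend and grip.

Emit:
step_arm(
  plan=[0.5,0,3.5,0,0,0,0,0,3.5,0,0,0,0,0,3.5,0,0,0,0,0,3.0,0,0,0,0,0,2.0,0,0,0],
)

```text
time_s: 3.4
ee_pos: [410.1, -116.8, 40.6]
ee_rot: [-179.8, -0.0, 89.9]
force: [0.6, -0.7, -0.8]
gripper_width: 70.0
gripper_force: 0.0
```

Emit:
step_arm(
  plan=[0,0,1.2,0,0,0,0,0,0.8,0,0,0,0,0,0,0,0,0],
)

```text
time_s: 3.65
ee_pos: [410.8, -116.7, 21.7]
ee_rot: [-179.8, -0.0, 89.9]
force: [0.3, 0.5, 0.5]
gripper_width: 69.9
gripper_force: 0.0
```

Emit:
step_arm(
  plan=[0,0,0,0,0,0,0,0,0,0,0,0,0,0,0,0,0,0,0,0,0,0,0,0,0,0,0,0,0,0],
  hand=3.5,
  newtons=15,
)

```text
time_s: 4.07
ee_pos: [412.1, -116.3, 23.7]
ee_rot: [179.9, 0.0, 90.0]
force: [0.3, 0.0, 4.5]
gripper_width: 43.2
gripper_force: 15.0
```

Emit:
step_arm(
  plan=[0,0,0,0,0,0,0,0,0,0,0,0,0,0,0,0,0,0,0,0,0,0,0,0],
)

```text
time_s: 4.4
ee_pos: [412.1, -116.3, 23.7]
ee_rot: [179.9, 0.0, 90.0]
force: [-1.1, -0.5, 5.6]
gripper_width: 43.5
gripper_force: 15.0
```

Emit:
step_arm(
  plan=[0,0,-1.5,0,0,0,0,0,-2.5,0,0,0,0,0,-3,0,0,0,1.5,0,-2.5,0,0,0,2.5,0,-1,0,0,0],
)

```text
time_s: 4.82
ee_pos: [413.7, -77.2, 131.1]
ee_rot: [179.6, 0.1, 89.8]
force: [0.8, 0.2, -0.5]
gripper_width: 43.3
gripper_force: 15.0
```

Emit:
step_arm(
  plan=[3.2,0.4,0,0,0,0,3.2,0.4,0,0,0,0,3.2,0.4,0,0,0,0,3.2,0.4,0,0,0,0,3.2,0.4,0,0,0,0],
)

```text
time_s: 5.23
ee_pos: [431.2, 85.5, 128.0]
ee_rot: [180.0, 0.0, 90.0]
force: [0.4, -0.6, -1.2]
gripper_width: 43.2
gripper_force: 15.0
```

Emit:
step_arm(
  plan=[3.2,0.4,0,0,0,0,2.0,0.4,0,0,0,0,1.0,0.4,0,0,0,0,0.5,0,0,0,0,0,0,0,0,0,0,0],
)

```text
time_s: 5.65
ee_pos: [443.4, 151.1, 127.7]
ee_rot: [-180.0, 0.0, 90.1]
force: [-0.1, -0.3, 0.4]
gripper_width: 43.4
gripper_force: 15.0
```

```bash
python3 - <<'E'
from h import *
s=sensors.state(); print(s["ee_pos"],s["ee_rot"],s["gripper_width"])
z=s["ee_pos"][2]-23
p=look("wrist",pot=z,parts_board=0,screw_dish=12,tape_roll=12); save(p,"w2"); print(p["position"],board(p))
E
```

```text
[443.42349992 151.12542984 127.69330288] [-1.79967383e+02  2.74606204e-02  9.00591162e+01] 43.36255830013275
wrist pot [317. 270.] 0.66 [443.3 156.4 104.7]
wrist parts_board [393. 177.] 0.85 [505.3 200.5   0. ]
[443.3009253  217.67065814 284.7051117 ] ((508.2191162109375, 215.91075134277344), (218.8347930908203, 168.09861755371094), 75.36898040771484)
```

View pics/w2.png

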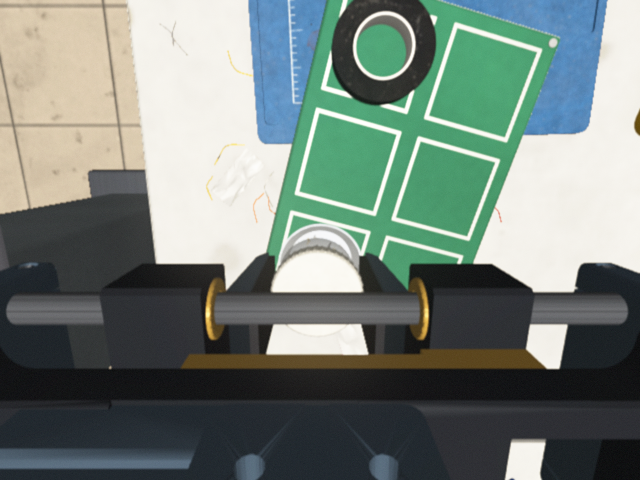

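The wrist view shows the middle front square with corners (319,108), (400,133), (376,215), (297,192), and the back squares with centres near (446,187) and (485,83). The pot hangs with its lid at (317,290). Now I'll fit the board pose.

```bash
python3 - <<'E'
from h import *
p=viewer.grab_frame("wrist")
# outline corners refined on holes in the white mask
hsv=cv2.cvtColor(p["img"],cv2.COLOR_RGB2HSV)
g=cv2.inRange(hsv,(55,90,40),(90,255,255))
for c in cv2.findContours(g,cv2.RETR_LIST,2)[0]:
    a=cv2.contourArea(c)
    if 3000<a<15000:
        w=np.array([at(p,q[0].astype(float),12)[:2] for q in c],np.float32)
        (x,y),sz,an=cv2.minAreaRect(w); print(round(x,1),round(y,1),np.round(sz,1),round(an,1), c.reshape(-1,2).mean(0).round())
p=look("top",screw_dish=12,tape_roll=12)
E
```

```text
543.7 191.6 [59.8 59.9] 75.1 [446. 186.]
543.7 191.4 [70. 70.] 75.1 [446. 186.]
466.2 212.1 [59.8 60. ] 75.2 [348. 160.]
466.2 211.9 [70.  69.9] 75.2 [349. 159.]
564.2 269.0 [60.1 60. ] 75.2 [483.  80.]
564.1 268.9 [69.4 69.7] 75.2 [484.  79.]
```

Emit:
step_arm(
  plan=[3.0,1.2,0,0,0,0,2.6,1.1,0,0,0,0,0,0,2,0,0,0,0,0,2.5,0,0,0,0,0,2,0,0,0],
)

```text
time_s: 6.52
ee_pos: [466.6, 207.2, 61.9]
ee_rot: [180.0, 0.0, 90.0]
force: [0.0, 0.6, -1.1]
gripper_width: 43.4
gripper_force: 15.0
```

Emit:
step_arm(
  plan=[0,0,1.4,0,0,0,0,0,0,0,0,0,0,0,0,0,0,0],
)

```text
time_s: 6.77
ee_pos: [466.3, 206.6, 48.6]
ee_rot: [-179.9, 0.0, 90.0]
force: [-0.7, -0.4, -1.1]
gripper_width: 43.3
gripper_force: 15.0
```

```bash
python3 - <<'E'
from h import *
s=sensors.state(); print(s["ee_pos"],s["ee_rot"],s["gripper_width"],s["force"])
p=look("wrist",pot=s["ee_pos"][2]-23)
E
```

```text
[466.30659852 206.6482535   48.56603   ] [-1.79922166e+02  3.88999615e-02  8.99872315e+01] 43.30553592955151 [-0.71979436 -0.35027086 -1.11695218]
wrist pot [315. 271.] 0.67 [465.  210.9  25.6]
```

Emit:
step_arm(
  plan=[0.1,0,0.6,0,0,0,0,0,0.4,0,0,0,0,0,0.2,0,0,0,0,0,0.1,0,0,0,0,0,0,0,0,0],
)

```text
time_s: 7.28
ee_pos: [466.5, 207.9, 35.9]
ee_rot: [-180.0, 0.0, 90.0]
force: [-0.4, 0.5, -1.1]
gripper_width: 43.0
gripper_force: 15.0
```

Emit:
step_arm(
  plan=[0,0,0,0,0,0,0,0,0,0,0,0,0,0,0,0,0,0],
  hand=6.0,
)

```text
time_s: 7.53
ee_pos: [466.7, 208.0, 36.1]
ee_rot: [180.0, -0.0, 90.0]
force: [0.2, 0.1, -0.6]
gripper_width: 59.3
gripper_force: 0.0
```

Emit:
step_arm(
  plan=[0,0,-1.5,0,0,0,0,0,-3,0,0,0,0,0,-3,0,0,0,0,0,-3,0,0,0,0,0,-2,0,0,0],
)

```text
time_s: 7.95
ee_pos: [467.5, 208.3, 163.9]
ee_rot: [179.8, -0.1, 90.0]
force: [0.3, 0.8, -0.9]
gripper_width: 59.8
gripper_force: 0.0
```

Emit:
step_arm(
  plan=[-3.5,-0.6,0,0,0,0.125,-3.5,-1.0,0,0,0,0.125,0,0,0,0,0,0.125,0,0,0,0,0,0.125,0,0,0,0,0,0.125],
)

```text
time_s: 8.37
ee_pos: [446.1, 138.8, 161.3]
ee_rot: [180.0, -0.0, 53.8]
force: [0.6, -0.5, 0.2]
gripper_width: 60.1
gripper_force: 0.0
```

```bash
python3 - <<'E'
from h import *
s=sensors.state(); print(s["ee_pos"],s["ee_rot"],s["gripper_width"],s["force"])
look("top",pot=12); look("scene",pot=12); p=look("wrist",pot=12); save(p,"w3")
E
```

```text
[446.10205364 138.82476276 161.28528061] [ 1.79970545e+02 -3.06140675e-02  5.37670197e+01] 60.08387270819826 [ 0.56946032 -0.51934124  0.17159342]
wrist pot [286. 148.] 0.96 [466.6 214.1  12. ]
```

Emit:
step_arm(
  plan=[0,0,0,0,0,0.125,0,0,0,0,0,0.125,0,0,0,0,0,0.125,0,0,0,0,0,0.125,0,0,0,0,0,0.125],
  hand=7.5,
)

```text
time_s: 9.08
ee_pos: [446.3, 139.6, 160.8]
ee_rot: [180.0, 0.0, 18.1]
force: [0.6, -0.4, -0.8]
gripper_width: 74.9
gripper_force: 0.0
```

Emit:
step_arm(
  plan=[0,0,0,0,0,0.125,0,0,0,0,0,0.125,0,0,0,0,0,0.064,0,2,0,0,0,0,-0.4,3.5,0,0,0,0],
)

```text
time_s: 9.5
ee_pos: [443.8, 85.9, 161.0]
ee_rot: [-179.9, -0.1, 0.7]
force: [1.0, 0.5, 0.0]
gripper_width: 75.0
gripper_force: 0.0
```

Emit:
step_arm(
  plan=[-0.6,3.5,0,0,0,0,-0.6,3.5,0,0,0,0,-0.6,3.5,0,0,0,0,-0.6,3.5,0,0,0,0,-0.6,3.5,0,0,0,0],
)

```text
time_s: 9.92
ee_pos: [413.4, -92.2, 161.0]
ee_rot: [180.0, -0.0, 0.5]
force: [0.6, 0.8, 0.5]
gripper_width: 74.8
gripper_force: 0.0
```

Emit:
step_arm(
  plan=[-0.5,3.5,0,0,0,0,-0.4,3.5,0,0,0,0,0,2.7,0,0,0,0,0,0,0,0,0,0],
)

```text
time_s: 10.25
ee_pos: [406.0, -192.0, 161.1]
ee_rot: [179.9, -0.1, 0.2]
force: [0.6, -0.3, 0.5]
gripper_width: 75.2
gripper_force: 0.0
```

```bash
python3 - <<'E'
from h import *
s=sensors.state(); print(s["ee_pos"],s["ee_rot"],s["gripper_width"],s["force"])
look("top",pot=12); look("scene",pot=12,screw_dish=12,tape_roll=12); p=look("wrist",spool=0,bottle=0,loupe=0); save(p,"w3")
E
```

```text
[ 406.01239714 -191.98354534  161.12228243] [ 1.79853644e+02 -7.95866602e-02  2.37900853e-01] 75.17694332509748 [ 0.55640491 -0.29305124  0.48305748]
top pot [226. 244.] 0.74 [474.9 211.9  12. ]
scene pot [267. 236.] 0.6 [468.6 214.2  12. ]
scene screw_dish [278. 251.] 0.7 [438.7 121.9  12. ]
scene tape_roll [259. 229.] 0.85 [483.  268.9  12. ]
wrist spool [342. 230.] 0.65 [ 402.7 -210.     0. ]
wrist bottle [222.  55.] 0.67 [ 552.8 -104.9    0. ]
wrist loupe [508.  88.] 0.73 [ 528.8 -350.     0. ]
```

View pics/w3.png

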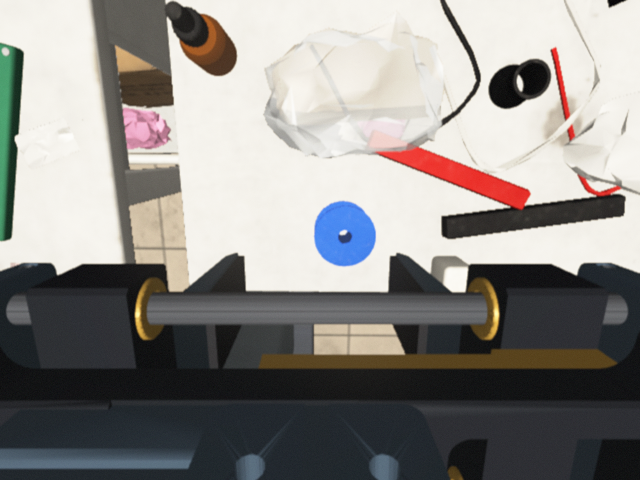

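The spool is at (345,234), i.e. about (403,-210); its surroundings are clear. I'll descend and grip it.

Emit:
step_arm(
  plan=[-0.3,1.85,1,0,0,0,0,0,3.5,0,0,0,0,0,3.5,0,0,0,0,0,3.0,0,0,0,0,0,1.8,0,0,0],
)

```text
time_s: 11.17
ee_pos: [401.1, -205.3, 30.5]
ee_rot: [-179.9, 0.2, 0.4]
force: [-1.1, -0.1, -0.0]
gripper_width: 75.1
gripper_force: 0.0
```

Emit:
step_arm(
  plan=[0,0,0.9,0,0,0,0,0,0.4,0,0,0,0,0,0,0,0,0],
)

```text
time_s: 11.42
ee_pos: [402.8, -206.3, 19.8]
ee_rot: [-180.0, 0.0, 0.4]
force: [-0.1, 0.2, -0.3]
gripper_width: 74.8
gripper_force: 0.0
```

Emit:
step_arm(
  plan=[0,0,0,0,0,0,0,0,0,0,0,0,0,0,0,0,0,0,0,0,0,0,0,0,0,0,0,0,0,0],
  hand=4.5,
  newtons=18,
)

```text
time_s: 11.83
ee_pos: [403.5, -207.0, 21.0]
ee_rot: [179.9, -0.1, 0.4]
force: [0.2, -1.2, 7.0]
gripper_width: 52.6
gripper_force: 18.0
```

Emit:
step_arm(
  plan=[0,0,-1.5,0,0,0,0,0,-2.5,0,0,0,0,0,-3,0,0,0,0,-1.5,-2.5,0,0,0,0,-2.5,-1,0,0,0],
)

```text
time_s: 12.25
ee_pos: [404.4, -168.0, 128.2]
ee_rot: [179.8, -0.4, 0.2]
force: [1.6, -0.1, -1.0]
gripper_width: 52.9
gripper_force: 18.0
```

Emit:
step_arm(
  plan=[0.4,-3.2,0,0,0,0,0.4,-3.4,0,0,0,0,0.4,-3.4,0,0,0,0,0.4,-3.4,0,0,0,0,0.4,-3.4,0,0,0,0],
)

```text
time_s: 12.67
ee_pos: [420.6, 3.4, 125.0]
ee_rot: [-180.0, 0.0, 0.4]
force: [1.0, -0.2, -0.6]
gripper_width: 52.9
gripper_force: 18.0
```

Emit:
step_arm(
  plan=[0.4,-3.2,0,0,0,0,1.5,-3.2,0,0,0,0,2.0,-2.0,0,0,0,0,1.5,-0.5,0,0,0,0,0,0,0,0,0,0],
)

```text
time_s: 13.08
ee_pos: [477.4, 93.1, 125.1]
ee_rot: [-180.0, -0.2, 0.5]
force: [0.9, -0.6, -1.2]
gripper_width: 52.9
gripper_force: 18.0
```

```bash
cat >> h.py <<'E'
def squares(p):
    hsv=cv2.cvtColor(p["img"],cv2.COLOR_RGB2HSV)
    g=cv2.inRange(hsv,(55,90,40),(90,255,255))
    for c in cv2.findContours(g,cv2.RETR_LIST,2)[0]:
        if 2000<cv2.contourArea(c)<15000:
            w=np.array([at(p,q[0].astype(float),12)[:2] for q in c],np.float32)
            (x,y),sz,an=cv2.minAreaRect(w)
            if abs(sz[0]-sz[1])<4: print("sq",round(x,1),round(y,1),np.round(sz,1),round(an,1))
E
python3 - <<'E'
from h import *
s=sensors.state(); print(s["ee_pos"],s["ee_rot"],s["gripper_width"],s["force"])
p=look("wrist",spool=s["ee_pos"][2]-21,pot=12,screw_dish=12,tape_roll=12); save(p,"w4"); squares(p)
E
```

```text
[477.37472586  93.09583557 125.05146668] [-1.79959908e+02 -1.78001967e-01  5.32216914e-01] 52.93333787018209 [ 0.88184453 -0.63290888 -1.17744116]
wrist spool [316. 279.] 0.75 [477.2  94.1 104.1]
wrist pot [170. 251.] 0.83 [466.7 213.3  12. ]
wrist screw_dish [266. 278.] 0.98 [443.6 135.2  12. ]
wrist tape_roll [ 72. 226.] 0.77 [486.6 289.7  12. ]
sq 522.3 113.8 [59.7 59.6] 75.1
sq 542.9 191.3 [59.6 59.5] 75.1
sq 542.9 191.3 [70.1 70.2] 75.1
sq 563.4 268.7 [59.6 59.7] 75.1
sq 563.3 268.7 [70.  69.9] 75.2
```

View pics/w4.png

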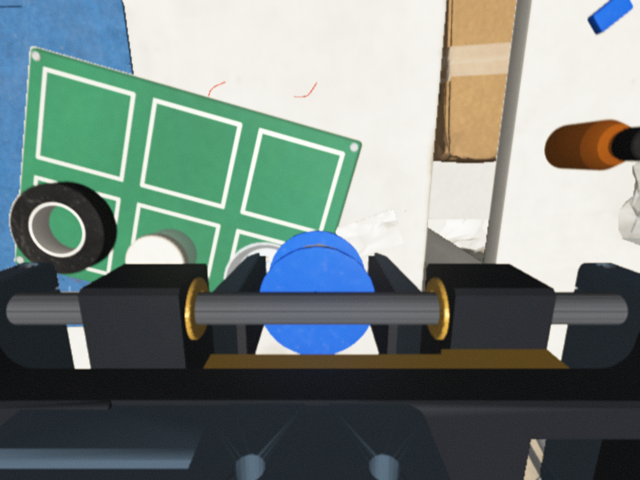

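The wrist view shows the target square centred at about (295,177), the spool held level, and the pot standing in its square beside the dish. I'll place the spool now.

Emit:
step_arm(
  plan=[2.5,-1.1,0,0,0,0,2.0,-0.9,0,0,0,0,0,0,2.2,0,0,0,0,0,2.5,0,0,0,0,0,2,0,0,0],
)

```text
time_s: 13.75
ee_pos: [518.6, 110.6, 56.9]
ee_rot: [180.0, 0.1, 0.3]
force: [-0.6, -0.5, -1.3]
gripper_width: 52.5
gripper_force: 18.0
```

Emit:
step_arm(
  plan=[0,0,1.0,0,0,0,0,0,0.6,0,0,0,0,0,0.3,0,0,0,0,0,0,0,0,0],
)

```text
time_s: 14.08
ee_pos: [519.6, 111.2, 39.2]
ee_rot: [180.0, -0.0, 0.4]
force: [-0.4, -0.4, -1.3]
gripper_width: 52.5
gripper_force: 18.0
```

Lateral is about 3 mm short in x and 2 mm in y, so I'll correct that and lower.

Emit:
step_arm(
  plan=[0.3,-0.2,0,0,0,0,0,0,0.3,0,0,0,0,0,0.2,0,0,0,0,0,0,0,0,0],
)

```text
time_s: 14.42
ee_pos: [522.4, 113.5, 34.0]
ee_rot: [180.0, -0.0, 0.4]
force: [-0.8, 0.0, -1.4]
gripper_width: 52.8
gripper_force: 18.0
```

Emit:
step_arm(
  plan=[0,0,0,0,0,0,0,0,0,0,0,0,0,0,0,0,0,0],
  hand=6.4,
)

```text
time_s: 14.67
ee_pos: [522.7, 113.5, 34.2]
ee_rot: [-180.0, -0.0, 0.4]
force: [-0.1, 0.1, 0.1]
gripper_width: 63.8
gripper_force: 0.0
```

Emit:
step_arm(
  plan=[0,0,-1.5,0,0,0,0,0,-3,0,0,0,0,0,-3,0,0,0,0,0,-3,0,0,0,0,0,-3,0,0,0],
)

```text
time_s: 15.08
ee_pos: [522.2, 113.4, 170.5]
ee_rot: [180.0, -0.0, 0.4]
force: [-0.1, 0.2, -0.7]
gripper_width: 64.1
gripper_force: 0.0
```

Emit:
step_arm(
  plan=[-2.2,0,0,0,0,0,-2.5,1,0,0,0,0,-2,2,0,0,0,0,-1.5,3,0,0,0,0,0,3,0,0,0,0],
)

```text
time_s: 15.5
ee_pos: [437.6, 22.6, 169.1]
ee_rot: [180.0, 0.1, 0.5]
force: [0.5, 0.4, 0.2]
gripper_width: 63.9
gripper_force: 0.0
```

```bash
python3 - <<'E'
from h import *
s=sensors.state(); print(s["ee_pos"],s["ee_rot"],s["gripper_width"],s["force"])
p=look("wrist",spool=12,pot=12,screw_dish=12,tape_roll=12); squares(p)
E
```

```text
[437.60407737  22.61395796 169.0706921 ] [1.79999398e+02 1.20493486e-01 5.34712299e-01] 63.89777637271844 [0.53575757 0.41712268 0.19875866]
wrist spool [211. 133.] 0.66 [521.5 116.   12. ]
wrist pot [108. 193.] 0.63 [467.9 212.9  12. ]
wrist pot [121. 152.] 0.17 [504.  196.8  12. ]
wrist screw_dish [194. 219.] 0.83 [444.4 137.2  12. ]
wrist tape_roll [ 21. 173.] 0.75 [485.5 288.8  12. ]
```

Emit:
step_arm(
  plan=[0,3,0,0,0,-0.1,0,3,0,0,0,-0.125,0,0,0,0,0,-0.125,0,0,0,0,0,-0.125,0,0,0,0,0,-0.125],
)

```text
time_s: 16.17
ee_pos: [445.0, -35.0, 168.8]
ee_rot: [-180.0, -0.0, 34.8]
force: [0.4, 0.3, -0.2]
gripper_width: 64.0
gripper_force: 0.0
```

Emit:
step_arm(
  plan=[0,0,0,0,0,-0.125,0,0,0,0,0,-0.125,0,0,0,0,0,-0.125,0,0,0,0,0,-0.125,0,0,0,0,0,-0.125],
)

```text
time_s: 16.58
ee_pos: [445.0, -34.4, 168.8]
ee_rot: [-180.0, -0.0, 70.7]
force: [-0.2, -0.3, -0.0]
gripper_width: 64.0
gripper_force: 0.0
```

Emit:
step_arm(
  plan=[0,0,0,0,0,-0.125,0,0,0,0,0,-0.125,0,0,0,0,0,-0.087,-3.0,1.5,0,0,0,0,-2.5,1.0,0,0,0,0],
)

```text
time_s: 17.0
ee_pos: [470.4, -89.9, 169.1]
ee_rot: [179.9, 0.0, 89.8]
force: [1.5, 0.4, 0.8]
gripper_width: 63.9
gripper_force: 0.0
```

Emit:
step_arm(
  plan=[0,2.0,0,0,0,0,0,1.5,0,0,0,0,0,0,0,0,0,0],
)

```text
time_s: 17.25
ee_pos: [507.4, -90.5, 168.7]
ee_rot: [179.9, -0.0, 89.6]
force: [0.4, 0.1, -0.0]
gripper_width: 64.0
gripper_force: 0.0
```

```bash
python3 - <<'E'
from h import *
s=sensors.state(); print(s["ee_pos"],s["ee_rot"],s["gripper_width"],s["force"])
p=look("wrist",bottle=0); save(p,"w5")
E
```

```text
[507.44105905 -90.50008993 168.74586822] [ 1.79850536e+02 -2.22682550e-03  8.96368144e+01] 64.02623790327941 [ 0.39881437  0.08491911 -0.03023702]
wrist bottle [369. 237.] 0.69 [ 558.2 -101.7    0. ]
```

View pics/w5.png

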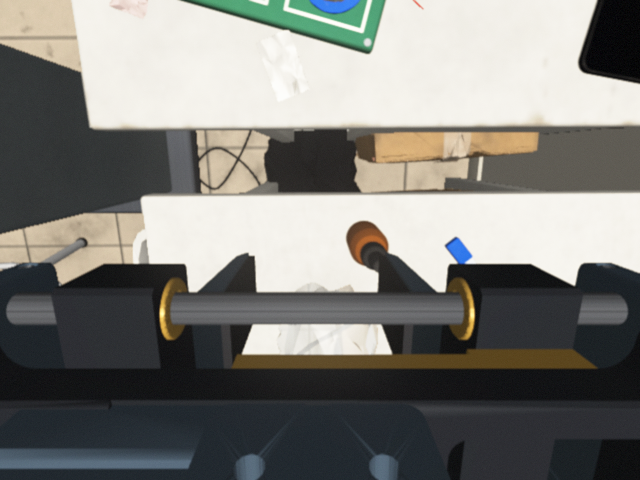

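The bottle's base is at about (363,238), which puts it near (552,-102), with the bag well behind it. I'll descend with the fingers either side in x.

Emit:
step_arm(
  plan=[-0.6,2.3,0,0,0,0,-0.6,2.2,0,0,0,0,0,0,0,0,0,0,0,0,2.0,0,0,0,0,0,2.5,0,0,0],
  hand=6.6,
)

```text
time_s: 17.77
ee_pos: [549.5, -102.9, 125.2]
ee_rot: [179.8, 0.0, 89.6]
force: [0.1, -0.8, -0.9]
gripper_width: 66.3
gripper_force: 0.0
```

Emit:
step_arm(
  plan=[0,0,2.5,0,0,0,0,0,2.5,0,0,0,0,0,2.0,0,0,0,0,0,1.4,0,0,0,0,0,0,0,0,0],
)

```text
time_s: 18.18
ee_pos: [545.3, -102.1, 37.1]
ee_rot: [-179.6, -0.1, 89.6]
force: [0.6, 0.9, -0.2]
gripper_width: 66.0
gripper_force: 0.0
```

Emit:
step_arm(
  plan=[0,0,0,0,0,0,0,0,0,0,0,0,0,0,0,0,0,0,0,0,0,0,0,0,0,0,0,0,0,0],
  hand=2.8,
  newtons=15,
)

```text
time_s: 18.6
ee_pos: [549.5, -103.5, 41.0]
ee_rot: [179.9, 0.0, 89.6]
force: [0.8, -0.3, 0.5]
gripper_width: 35.7
gripper_force: 0.1
```

Emit:
step_arm(
  plan=[0,0,0,0,0,0,0,0,0,0,0,0],
)

```text
time_s: 18.77
ee_pos: [549.5, -103.5, 40.8]
ee_rot: [179.9, 0.0, 89.6]
force: [0.7, 0.4, 5.0]
gripper_width: 33.3
gripper_force: 15.0
```

Emit:
step_arm(
  plan=[0,0,-1.5,0,0,0,0,0,-2.5,0,0,0,0,0,-3,0,0,0,0,-2,-2.0,0,0,0,0,-3,0,0,0,0],
)

```text
time_s: 19.18
ee_pos: [503.4, -103.9, 134.1]
ee_rot: [179.4, 0.1, 89.6]
force: [0.5, -0.3, 0.1]
gripper_width: 33.8
gripper_force: 15.0
```

Emit:
step_arm(
  plan=[0.8,-3,0,0,0,0,2,-2.5,0,0,0,0,3,-0.8,0,0,0,0,3.4,0,0,0,0,0,3.4,0,0,0,0,0],
)

```text
time_s: 19.6
ee_pos: [435.6, 24.2, 130.1]
ee_rot: [180.0, 0.0, 89.5]
force: [1.5, -0.8, -0.2]
gripper_width: 33.4
gripper_force: 15.0
```

Emit:
step_arm(
  plan=[3.4,0,0,0,0,0,3.4,0,0,0,0,0,3.4,0,0,0,0,0,3.4,1,0,0,0,0,3.0,2,0,0,0,0],
)

```text
time_s: 20.02
ee_pos: [465.8, 190.9, 129.8]
ee_rot: [-179.9, 0.0, 89.7]
force: [1.0, -0.5, -0.2]
gripper_width: 33.6
gripper_force: 15.0
```

Emit:
step_arm(
  plan=[1.5,2,0,0,0,0,0.5,1,0,0,0,0,0,0,0,0,0,0],
)

```text
time_s: 20.27
ee_pos: [500.1, 210.7, 129.6]
ee_rot: [179.9, -0.0, 89.7]
force: [0.1, 0.2, -0.1]
gripper_width: 33.5
gripper_force: 15.0
```

```bash
python3 - <<'E'
from h import *
s=sensors.state(); print(s["ee_pos"],s["ee_rot"],s["gripper_width"],s["force"])
p=look("wrist",bottle=s["ee_pos"][2]-41,pot=12,tape_roll=12); squares(p); save(p,"w6")
E
```

```text
[500.09155603 210.66404089 129.57919745] [ 1.79912844e+02 -2.78192836e-02  8.96666621e+01] 33.51463033719276 [ 0.07496235  0.19682557 -0.08390886]
wrist bottle [319. 265.] 0.6 [501.4 212.7  88.6]
wrist pot [274. 236.] 0.62 [464.9 213.5  12. ]
wrist tape_roll [276. 238.] 0.22 [466.7 211.5  12. ]
sq 563.6 268.5 [59.6 59.7] 75.2
sq 563.6 268.4 [70.2 70. ] 75.2
sq 486.6 289.7 [74.9 75.2] 75.7
```

View pics/w6.png

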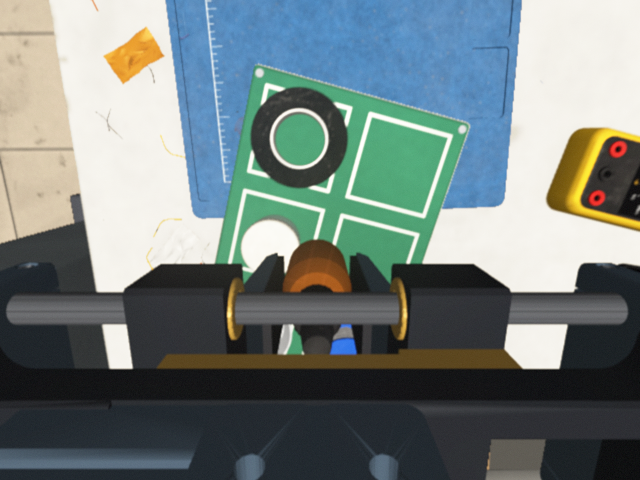

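The target square is centred at (398,165) and the bottle hangs upright. I'll place it.

Emit:
step_arm(
  plan=[2.0,2.1,0,0,0,0,2.0,2.2,0,0,0,0,1.6,2.0,0,0,0,0,0,0,0.5,0,0,0,0,0,2,0,0,0],
)

```text
time_s: 20.88
ee_pos: [563.7, 265.2, 107.5]
ee_rot: [179.7, -0.2, 89.6]
force: [0.8, 0.3, 0.1]
gripper_width: 33.8
gripper_force: 15.0
```

Emit:
step_arm(
  plan=[0,0,2.0,0,0,0,0,0,1.5,0,0,0,0,0,0.8,0,0,0,0,0,0,0,0,0],
)

```text
time_s: 21.22
ee_pos: [559.6, 263.0, 60.1]
ee_rot: [-179.7, 0.1, 89.5]
force: [-0.3, -0.1, -0.7]
gripper_width: 33.6
gripper_force: 15.0
```

```bash
python3 - <<'E'
from h import *
s=sensors.state(); print(s["ee_pos"],s["ee_rot"],s["gripper_width"],s["force"])
p=look("wrist",bottle=s["ee_pos"][2]-41)
E
```

```text
[559.57632535 262.98389341  60.08744612] [-1.79745944e+02  1.26104216e-01  8.95340945e+01] 33.56234163396394 [-0.30384305 -0.14720612 -0.74391239]
wrist bottle [319. 268.] 0.59 [560.4 263.1  19.1]
```

Emit:
step_arm(
  plan=[0.4,0.2,0,0,0,0,0,0,0.2,0,0,0,0,0,0,0,0,0,0,0,0,0,0,0],
)

```text
time_s: 21.65
ee_pos: [563.8, 268.7, 60.4]
ee_rot: [180.0, -0.0, 89.6]
force: [0.3, -0.6, -0.3]
gripper_width: 33.8
gripper_force: 15.0
```

Emit:
step_arm(
  plan=[-0.1,0,0.3,0,0,0,0,0,0.25,0,0,0,0,0,0.1,0,0,0,0,0,0,0,0,0,0,0,0,0,0,0],
)

```text
time_s: 22.07
ee_pos: [563.6, 267.5, 53.3]
ee_rot: [-180.0, 0.0, 89.6]
force: [-0.2, -0.1, 0.2]
gripper_width: 33.7
gripper_force: 15.0
```

Emit:
step_arm(
  plan=[0,0,0,0,0,0,0,0,0,0,0,0,0,0,0,0,0,0],
  hand=5.6,
)

```text
time_s: 22.32
ee_pos: [563.7, 267.5, 53.5]
ee_rot: [180.0, -0.0, 89.6]
force: [0.4, 0.4, -0.6]
gripper_width: 50.7
gripper_force: 0.0
```

Emit:
step_arm(
  plan=[0,0,-1.5,0,0,0,0,0,-3,0,0,0,0,0,-3,0,0,0,0,0,-3,0,0,0,0,0,-2.5,0,0,0],
)

```text
time_s: 22.73
ee_pos: [564.0, 267.7, 185.8]
ee_rot: [179.9, -0.0, 89.6]
force: [0.6, -0.1, 0.2]
gripper_width: 55.7
gripper_force: 0.0
```

Emit:
step_arm(
  plan=[0,-2,0,0,0,0,-1,-3,0,0,0,0,-2,-3,0,0,0,0,-3,-2.5,0,0,0,0,-3,-1.5,0,0,0,0],
)

```text
time_s: 23.15
ee_pos: [439.9, 177.7, 183.3]
ee_rot: [-179.9, 0.0, 89.7]
force: [0.6, -0.2, 1.3]
gripper_width: 55.9
gripper_force: 0.0
```

```bash
python3 - <<'E'
from h import *
s=sensors.state(); print(s["ee_pos"],s["ee_rot"],s["gripper_width"],s["force"])
p=look("wrist",bottle=12,pot=12,tape_roll=12); squares(p); save(p,"w7")
E
```

```text
[439.94253204 177.69636029 183.32182809] [-1.79914724e+02  2.87843502e-02  8.97165449e+01] 55.92248301590416 [ 0.63016719 -0.18254326  1.32197718]
wrist pot [344. 192.] 0.79 [465.7 210.7  12. ]
sq 487.2 284.7 [77.6 75.3] 75.1
```

View pics/w7.png

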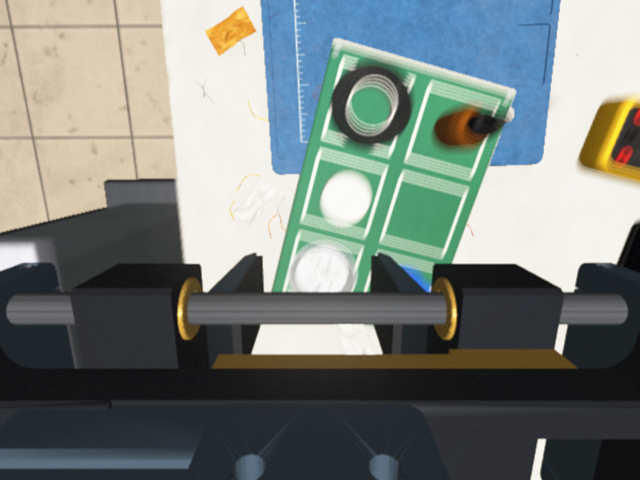

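The bottle stands upright at (460,127) in its square, with pot, tape and dish undisturbed (the picture is motion-blurred). Next is the loupe.

Emit:
step_arm(
  plan=[-3,0,0,0,0,0,-3.8,0,0,0,0,0,-3.8,0,0,0,0,0,-3.8,0,0,0,0,0,-3.8,0,0,0,0,0],
)

```text
time_s: 23.77
ee_pos: [443.1, -4.5, 183.7]
ee_rot: [179.9, -0.0, 89.7]
force: [0.5, 0.7, -0.8]
gripper_width: 56.3
gripper_force: 0.0
```

Emit:
step_arm(
  plan=[-3.8,0,0,0,0,0,-3.8,0,0,0,0,0,-3.8,0,0,0,0,0,-3.8,0,0,0,0,0,-3.8,0,0,0,0,0],
)

```text
time_s: 24.18
ee_pos: [441.7, -195.6, 183.6]
ee_rot: [179.9, 0.0, 89.6]
force: [0.2, 0.5, 0.2]
gripper_width: 56.0
gripper_force: 0.0
```

Emit:
step_arm(
  plan=[-3.8,1.5,0,0,0,0,-3.8,2,0,0,0,0,-2.5,2,0,0,0,0,-1,1,0,0,0,0,0,0,0,0,0,0],
)

```text
time_s: 24.6
ee_pos: [507.4, -307.0, 182.6]
ee_rot: [179.9, 0.1, 89.5]
force: [-0.2, -0.5, -0.3]
gripper_width: 56.1
gripper_force: 0.0
```

Emit:
step_arm(
  plan=[0,0,0,0,0,0,0,0,0,0,0,0],
)

```text
time_s: 24.77
ee_pos: [503.9, -303.1, 183.0]
ee_rot: [-179.9, -0.1, 89.6]
force: [0.0, 0.2, -0.3]
gripper_width: 56.0
gripper_force: 0.0
```

```bash
python3 - <<'E'
from h import *
s=sensors.state(); print(s["ee_pos"],s["ee_rot"],s["gripper_width"],s["force"])
p=look("wrist",loupe=0); save(p,"w8")
E
```

```text
[ 503.93035022 -303.06941166  182.96537754] [-1.79943859e+02 -5.25409669e-02  8.96228446e+01] 56.04046053861478 [ 0.04257719  0.23067304 -0.28830677]
wrist loupe [340. 267.] 0.67 [ 527.9 -349.1    0. ]
```

View pics/w8.png

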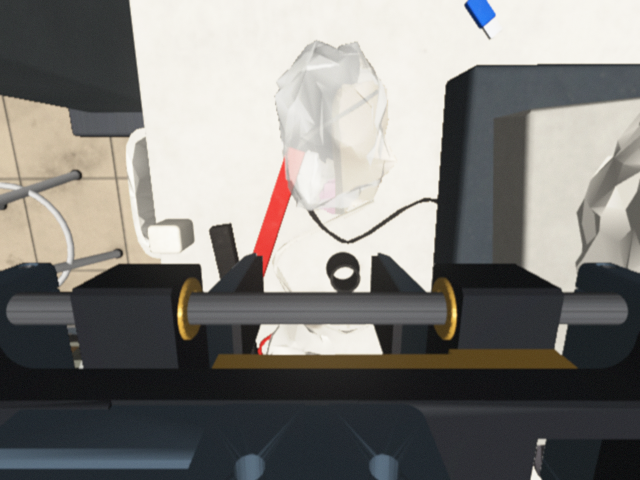

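The loupe is at (343,270), i.e. (528,-349), with free space around the fingers. I'll descend and grip it.

Emit:
step_arm(
  plan=[-2.3,1.2,0,0,0,0,-2.3,1.2,0,0,0,0,0,0,2,0,0,0,0,0,3,0,0,0,0,0,3,0,0,0],
  hand=6.4,
)

```text
time_s: 25.28
ee_pos: [528.0, -350.0, 104.0]
ee_rot: [179.8, 0.1, 89.6]
force: [0.3, 0.1, -1.2]
gripper_width: 63.8
gripper_force: 0.0
```

Emit:
step_arm(
  plan=[0,0,3,0,0,0,0,0,2,0,0,0,0,0,1,0,0,0,0,0,0,0,0,0,0,0,0,0,0,0],
)

```text
time_s: 25.7
ee_pos: [527.9, -349.9, 44.3]
ee_rot: [180.0, 0.0, 89.6]
force: [-0.5, -0.4, 0.3]
gripper_width: 63.8
gripper_force: 0.0
```

Emit:
step_arm(
  plan=[0,0,1.2,0,0,0,0,0,0.8,0,0,0,0,0,0,0,0,0],
)

```text
time_s: 25.95
ee_pos: [526.8, -349.6, 22.4]
ee_rot: [-179.9, -0.1, 89.6]
force: [-0.3, -0.1, 0.0]
gripper_width: 64.3
gripper_force: 0.0
```

Emit:
step_arm(
  plan=[0,0,0,0,0,0,0,0,0,0,0,0,0,0,0,0,0,0,0,0,0,0,0,0,0,0,0,0,0,0],
  hand=2.8,
  newtons=12,
)

```text
time_s: 26.37
ee_pos: [527.7, -350.3, 23.8]
ee_rot: [180.0, 0.0, 89.6]
force: [0.2, 0.4, 0.3]
gripper_width: 34.6
gripper_force: 12.0
```

Emit:
step_arm(
  plan=[0,0,0,0,0,0,0,0,0,0,0,0],
)

```text
time_s: 26.53
ee_pos: [527.7, -350.3, 23.9]
ee_rot: [180.0, 0.0, 89.6]
force: [-0.4, 0.3, 0.8]
gripper_width: 34.8
gripper_force: 12.0
```

Emit:
step_arm(
  plan=[0,0,-1.5,0,0,0,0,0,-2.5,0,0,0,0,0,-3,0,0,0,0,-1,-3,0,0,0,0.5,-2,-2,0,0,0],
)

```text
time_s: 26.95
ee_pos: [499.7, -346.2, 146.2]
ee_rot: [179.7, 0.2, 89.6]
force: [0.8, -0.1, -0.1]
gripper_width: 34.8
gripper_force: 12.0
```

Emit:
step_arm(
  plan=[1.5,-2.5,0,0,0,0,2.5,-2,0,0,0,0,3.4,-0.8,0,0,0,0,3.4,0,0,0,0,0,3.4,0,0,0,0,0],
)

```text
time_s: 27.37
ee_pos: [444.4, -201.3, 143.6]
ee_rot: [180.0, 0.0, 89.5]
force: [1.4, -0.3, -0.4]
gripper_width: 34.5
gripper_force: 12.0
```

Emit:
step_arm(
  plan=[3.6,0,0,0,0,0,3.6,0,0,0,0,0,3.6,0,0,0,0,0,3.6,0,0,0,0,0,3.6,0,0,0,0,0],
)

```text
time_s: 27.78
ee_pos: [446.4, -20.9, 143.6]
ee_rot: [180.0, 0.0, 89.6]
force: [1.3, -0.0, -0.2]
gripper_width: 35.0
gripper_force: 12.0
```

Emit:
step_arm(
  plan=[3.6,0,0,0,0,0,3.6,0,0,0,0,0,3.0,0,0,0,0,0,2.0,0,0,0,0,0,1.0,0,0,0,0,0],
)

```text
time_s: 28.2
ee_pos: [447.6, 111.7, 143.5]
ee_rot: [180.0, -0.0, 89.7]
force: [0.4, -0.1, -0.4]
gripper_width: 34.5
gripper_force: 12.0
```

Emit:
step_arm(
  plan=[0.5,0,0,0,0,0,0,0,0,0,0,0,0,0,0,0,0,0],
)

```text
time_s: 28.45
ee_pos: [447.8, 113.7, 143.3]
ee_rot: [-180.0, 0.0, 89.6]
force: [0.7, -0.3, -0.5]
gripper_width: 34.4
gripper_force: 12.0
```

```bash
python3 - <<'E'
from h import *
s=sensors.state(); print(s["ee_pos"],s["ee_rot"],s["gripper_width"],s["force"])
p=look("wrist",loupe=s["ee_pos"][2]-24,pot=12,bottle=12,tape_roll=12); squares(p); save(p,"w9")
im=p["img"]; hsv=cv2.cvtColor(im,cv2.COLOR_RGB2HSV)
w=cv2.inRange(hsv,(0,0,170),(180,40,255)); w=cv2.morphologyEx(w,cv2.MORPH_OPEN,np.ones((9,9)))
for c in cv2.findContours(w,0,2)[0]:
    if 1500<cv2.contourArea(c)<6000:
        (e,sz,_)=cv2.fitEllipse(c); print(np.round(e,1),np.round(sz,1),at(p,e,44).round(1))
E
```

```text
[447.79029472 113.66977622 143.33215691] [-1.79981124e+02  4.26554555e-02  8.95582380e+01] 34.35178807134804 [ 0.68294064 -0.29710972 -0.47667795]
wrist loupe [320. 278.] 0.75 [449.6 113.9 119.3]
wrist pot [339. 114.] 0.81 [465.8 211.8  12. ]
wrist bottle [470.  34.] 0.69 [564.3 268.1  12. ]
wrist tape_roll [338. 113.] 0.64 [464.9 212.5  12. ]
wrist tape_roll [318. 278.] 0.43 [448.2  74.2  12. ]
sq 543.6 191.5 [59.7 59.8] 75.2
sq 543.6 191.4 [70. 70.] 75.2
sq 468.3 215.2 [50.8 50.4] 44.2
sq 466.2 212.0 [59.6 59.8] 75.2
sq 466.2 211.8 [70.2 70. ] 75.1
[515.4 465.6] [43.3 61.3] [627.7 -96.9  44. ]
[319.7 339. ] [28.8 92.2] [449.3  32.6  44. ]
[312.5 215.6] [70.2 84.3] [444.5 136.   44. ]
[342.3 108.6] [60.3 64.1] [466.2 212.   44. ]
```

View pics/w9.png

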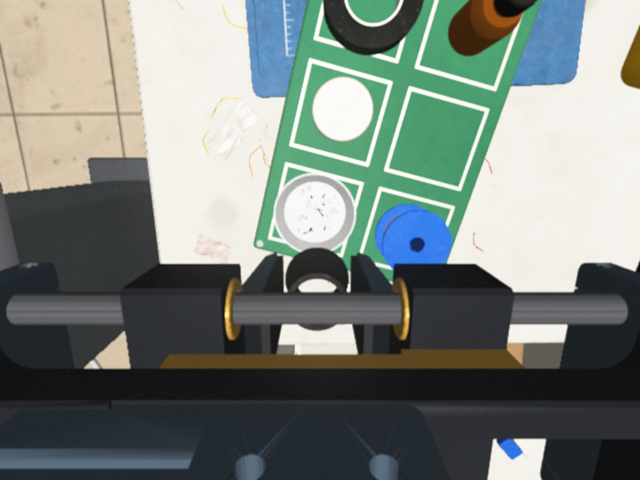

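The pot lid's ellipse centre is at (342,109), which gives (466.2, 212.0), the middle of the square. The bottle and spool sit in theirs. Now to bring the loupe over the pot.

Emit:
step_arm(
  plan=[3.3,0.6,0,0,0,0,3.3,0.6,0,0,0,0,2.2,0.6,0,0,0,0,1.0,0,1.0,0,0,0,0,0,2.0,0,0,0],
)

```text
time_s: 29.12
ee_pos: [468.6, 214.4, 114.5]
ee_rot: [179.7, -0.1, 89.7]
force: [0.7, 0.1, -0.7]
gripper_width: 34.2
gripper_force: 12.0
```

Emit:
step_arm(
  plan=[0,0,2.0,0,0,0,0,0,1.2,0,0,0,0,0,0.4,0,0,0,0,0,0,0,0,0,0,0,0,0,0,0],
)

```text
time_s: 29.53
ee_pos: [466.7, 211.8, 77.5]
ee_rot: [-180.0, 0.0, 89.5]
force: [0.1, -0.5, -0.3]
gripper_width: 34.4
gripper_force: 12.0
```

```bash
python3 - <<'E'
from h import *
s=sensors.state(); print(s["ee_pos"],s["ee_rot"],s["gripper_width"],s["force"])
p=look("wrist",loupe=s["ee_pos"][2]-24)
E
```

```text
[466.6865348  211.84193994  77.481091  ] [-1.79996538e+02  1.64176263e-02  8.95425171e+01] 34.38121471424149 [ 0.11170643 -0.45842122 -0.29252716]
wrist loupe [319. 276.] 0.63 [467.7 213.1  53.5]
```

Aligned within about 1 mm. I'll lower in small steps, let go and rise.

Emit:
step_arm(
  plan=[0,0,0.4,0,0,0,0,0,0.3,0,0,0,0,0,0.15,0,0,0,0,0,0,0,0,0,0,0,0,0,0,0],
)

```text
time_s: 30.05
ee_pos: [466.5, 212.3, 68.8]
ee_rot: [-180.0, 0.0, 89.6]
force: [-0.0, 1.0, 1.1]
gripper_width: 34.6
gripper_force: 12.0
```

```bash
python3 -c "
from h import *
s=sensors.state(); print(s['ee_pos'],s['force'])"
```

```text
[466.52704768 212.32239492  68.82531278] [-0.018443    1.03174528  1.11816678]
```

Emit:
step_arm(
  plan=[0,0,0.05,0,0,0,0,0,0,0,0,0,0,0,0,0,0,0],
)

```text
time_s: 30.3
ee_pos: [466.6, 212.4, 68.5]
ee_rot: [180.0, 0.0, 89.6]
force: [-0.1, -0.8, 0.1]
gripper_width: 34.8
gripper_force: 12.0
```

Emit:
step_arm(
  plan=[0,0,0,0,0,0,0,0,0,0,0,0,0,0,0,0,0,0,0,0,0,0,0,0],
  hand=6.0,
)

```text
time_s: 30.63
ee_pos: [466.7, 212.4, 68.5]
ee_rot: [180.0, 0.0, 89.6]
force: [-0.4, 0.7, -0.7]
gripper_width: 57.9
gripper_force: 0.0
```

Emit:
step_arm(
  plan=[0,0,-1.0,0,0,0,0,0,-2,0,0,0,0,0,-3,0,0,0,0,0,-3,0,0,0,0,0,-2,0,0,0],
)

```text
time_s: 31.05
ee_pos: [467.5, 212.7, 181.9]
ee_rot: [179.8, -0.1, 89.6]
force: [1.0, 0.4, 0.3]
gripper_width: 59.8
gripper_force: 0.0
```

Emit:
step_arm(
  plan=[-3,0,0,0,0,0,-3.5,-0.5,0,0,0,0,-3,-0.5,0,0,0,0,-2,0,0,0,0,0,0,0,0,0,0,0],
)

```text
time_s: 31.47
ee_pos: [455.2, 94.6, 179.4]
ee_rot: [180.0, 0.1, 89.4]
force: [-0.1, -0.2, -0.4]
gripper_width: 59.4
gripper_force: 0.0
```

Emit:
step_arm(
  plan=[0,0,0,0,0,0,0,0,0,0,0,0,0,0,0,0,0,0],
)

```text
time_s: 31.72
ee_pos: [456.1, 98.4, 178.7]
ee_rot: [180.0, -0.0, 89.6]
force: [0.1, -0.7, -0.5]
gripper_width: 59.9
gripper_force: 0.0
```

```bash
python3 - <<'E'
from h import *
s=sensors.state(); print(s["ee_pos"],s["ee_rot"],s["gripper_width"],s["force"])
p=look("wrist",loupe=44,pot=12,bottle=12,spool=12,tape_roll=12,screw_dish=12); squares(p); save(p,"w10")
E
```

```text
[456.06250456  98.3644268  178.71349019] [ 1.79965489e+02 -2.46992666e-02  8.96327163e+01] 59.889751646966964 [ 0.10034434 -0.72001818 -0.46557172]
wrist loupe [330.  94.] 0.89 [467.  212.4  44. ]
wrist pot [327. 103.] 0.59 [465.6 209.9  12. ]
wrist bottle [446.  29.] 0.59 [566.1 268.1  12. ]
wrist screw_dish [302. 190.] 0.57 [442.6 133.9  12. ]
sq 445.3 132.9 [74.3 73. ] 75.2
sq 543.5 191.7 [59.5 59.4] 75.2
sq 543.5 191.5 [70.3 70.4] 75.2
sq 466.1 211.9 [70.6 70.4] 75.2
```

View pics/w10.png

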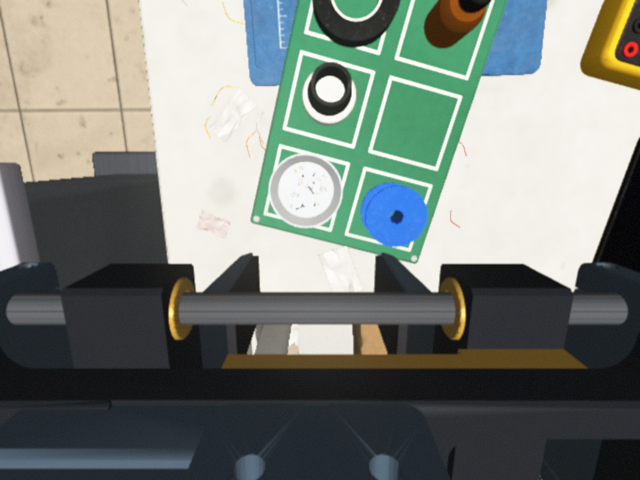

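The loupe stands on the pot at (330,92), the spool is at (394,213) behind the dish, and the bottle is in its square. Everything has been released, so I'll hand in.

```bash
python3 -c "
from h import *
print(env.job_done())"
```

```text
the job is handed in; nothing more can be done
None
```

The job is handed in after about 32 s of the 112 s allowed: pot, spool and bottle stand upright within about 2–3 mm of their square centres by camera, the loupe is on the pot's lid, and everything has been let go with the dish and tape roll in place.

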